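# Index the tinting turret and unscrew the red canister cap

### The arm

A 6-joint arm with a two-finger parallel gripper is mounted at the origin on the work surface. World frame = base frame: x ahead of the robot, y to its left, z up, the work surface at z = 0. Lengths are in m, angles in rad, forces in N, time in s.
With the tool pointing down it reaches from about 0.35 to 0.875 m from the base axis. Payload 15.5 kg.
Tool frame: the origin (TCP) lies between the finger pads; the fingertips stand 19 mm ahead of it and the grasp point (between the pads) is the TCP; z points along the fingers, y is the line along which they close (so a half turn about z gives the same grasp; the last joint's range is limited). The gripper opens to 85 mm and grips with 20 to 120 N. Pads are 22 mm wide; open, the fingers measure 114 mm over their backs; the gripper's body (76 mm by 85 mm) begins 54 mm behind the grasp point. The pads swing forward as they close: fully open they stand 13 mm farther back than shut.
Start: joints at [-1.383, 0.494, 1.345, -0, 1.302, -0.096], TCP at [0.175, -0.6, 0.25] pointing down, gripper open.
Joint ranges: [-2.91, 2.91], [-0.82, 2.16], [0.22, 2.67], [-1.22, 4.37], [0.12, 2.79], [-3.08, 3.08]. Speed limits (rad/s): [1.89, 1.89, 2.57, 3.01, 3.01, 3.01].

### API

Orientations are given as a 3x3 rotation matrix whose columns are the frame's x, y, z axes.
In Python, from cell import get_obs, read_camera, calibration, finish_job gives the robot as it stands.
- The arm moves only by the tool move_arm, never from a script. Its argument "moves" is a list of rows, each a list of 2 entries, a list of its own where there are three numbers: the shift along the tool's x, y, z in mm, then the turn, a rotation vector about the tool's x, y, z in rad. A call has 1 to 12 rows; each row shifts and turns the commanded pose from where the row before left it, along the tool's axes as they then stand; what a row does not reach is not made up. A row lasts 1/8 s, in which the tool goes at most 62.5 mm and 10.7 degrees, less where a joint would pass 70% of its speed; a pose out of reach is approached as far as the arm can. A call is refused whole if a number of a shift passes 62.5 or a number of a turn 0.188, either way. A call with a gripper value outside its range is refused whole. "fingers" is the finger opening in mm, from 0 to 85.4, set as the call begins (left out, the last holds). The fingers move at their own pace and stop on an object; "squeeze" is the grip in N (left out, the last holds). Time passes only in rows, so rows that do not move let the fingers close. It gives the time, the measured TCP pose, the force, the opening and the grip force at its end, in the units of the state.
- get_obs(): the state, without advancing time (a new reading comes with each control period).
- read_camera(name): name is "scene" or "side" or "wrist"; returns the picture (384x512x3 uint8, red, green, blue); there is no depth.
- calibration(name): a dict with "fx", "fy", "cx", "cy" (pixels), "k1" (the pictures are not rectified: a ray, as slopes to the right and down, at radius r is drawn at 1 + k1 r^2 times it, then the intrinsics apply), "R" (3x3) and "t" (3): a world point X has camera coordinates R X + t; the wrist camera has in their place "mount" (4x4, takes a point from camera to tool coordinates, whose origin is the TCP and whose axes are the flange's). Camera axes: x right, y down, z forward; pixel columns grow to the right and rows downward; lengths in m; the calibration is good to about 2 mm. A picture is of the moment at which its call begins: read the wrist's pose just before it. calibration takes no time and is no camera call.
- finish_job(): hands the job in; it is judged then, once.
The state is a dict: "t": time; "q": joint angles; "qvel": joint speeds; "effort": joint torques, N m; "position": TCP position; "orientation": TCP orientation; "force": force on the tool from outside, world axes, zero at the start; "ft_torque": the same for the moment, N m; "gripper_width": finger opening in m; "gripper_force": force on a finger pad.
Only numpy, scipy, OpenCV 4.12 (cv2) and the standard library are available. Lean on these libraries where they do the work, as an engineer would, in place of code of your own. Each camera call takes 0.05 s, during which the arm holds its last target. There are 200 camera calls.

### The job

Turn the paint-tinting turret until the canister with the red cap clicks in at the front, by the yellow arrow. Unscrew the red cap anticlockwise there (the turret must stay indexed), lift it off and set it upright, wing up, in the empty half of the steel tray. Leave that canister at the front, and leave the other caps and the tin on the scale as they are.

Things in the scene. Friction and masses are not known exactly. Their poses are not given: they have to be found in the camera images.
- tinter: Fixed grey base that carries the turret. Origin on the turret's axis at table height; its -x side is the front, marked by a yellow arrow on a block (to 215 mm from the axis, 33 mm high). The caps red, blue and yellow are spread at random over three places of the turret: those at the front at turret angles -1.885, 0.628 and 1.885. A blue motor (90 mm tall) never comes to the front.
- hub (a point): Centre of the turret, a steel disc (344 mm across, top 45 mm above the table) turning about a vertical axis. This point is on that axis, 105 mm above the table; its axes turn with the disc, z up. 115 mm from the axis, 72 degrees apart, stand 3 steel canisters (76 mm across, black foot 81 mm, rim 171 mm above the table), a low blank and a motor; between them, 150 mm out, 5 hand posts.
- turret (a joint): Turret angle, rad, anticlockwise from above positive. Spring detents hold it where a place is exactly at the front: -1.885, -0.628 (a blank parking place; it starts here), 0.628, 1.885; hard stops 0.15 rad beyond the outer two. Within about 0.07 rad of a detent a sprung ball pulls it home with a click; elsewhere it turns freely and stays where it is left. Leaving or entering a detent takes about 1 to 1.5 N m (7 to 10 N at a hand post).
- front (a point): Fixed point on the base: the front position, 115 mm from the turret's axis, 30 mm above the table, where the yellow arrow on the block beyond the disc's edge points. A canister is indexed when it stands centred over this point. The x axis points from here to the turret's axis, z up.
- post_am (a point): Hand post of the turret: a black round upright knob 26 mm across and 50 mm long on a 14 mm steel rod, its top 218 mm above the table. This point is the middle of the knob, 193 mm above the table. Pinch or push it to turn the turret; the knob does not spin on its rod. This one lies half-way between the place that is at the front at turret angle -1.885 and the motor.
- post_ap (a point): Hand post as post_am, between the place of turret angle -1.885 and the parking place.
- post_mid (a point): Hand post as post_am, between the parking place and the place of turret angle 0.628.
- post_bc (a point): Hand post as post_am, between the places of turret angles 0.628 and 1.885.
- post_cm (a point): Hand post as post_am, between the place of turret angle 1.885 and the motor.
- cap_red_mid (a point): Centre (half-way up) of the red screw cap, 54 mm high, about 160 g: a disc 74 mm across, 12 mm thick, with a wing (bar) on top and below it a 45 mm plug, 14 mm deep. Closed, its disc lies on the canister's rim, its underside 157 mm and its top 211 mm above the table. On the plug two lugs, along x, reach 31 mm from the axis. z up; the wing runs along x.
- cap_red_wing (a point): Middle of the red cap's wing, 64 mm long (x), 16 mm thick, 28 mm high, 13 mm above cap_red_mid. Turned anticlockwise from above the cap stays level and meets a solid stop after 65 to 135 degrees, the amount hidden and different each time; there (over the last 15 degrees) it lifts straight out, before that only 2 mm. Feel for the stop (0.25 N m; it turns with under 0.15) or try lifting.
- cap_blue_mid (a point): The blue cap, like the red one, to be left on its canister; its origin on the cap's axis, half-way up (27 mm above its underside). Its z axis points up; the wing on top runs along its x axis.
- cap_yellow_mid (a point): The yellow cap, like the red one, to be left on its canister; its origin on the cap's axis, half-way up (27 mm above its underside). Its z axis points up; the wing on top runs along its x axis.
- cap_spare_mid (a point): A white spare cap, like the red one, lying upright in the other half of the tray; to be left there; its origin on the cap's axis, half-way up (27 mm above its underside). Its z axis points up; the wing on top runs along its x axis.
- tray_free (a point): Middle of the floor of the empty half of the steel tray, 4 mm above the table; the tray is fixed, 250 mm along its x axis and 130 mm along y, 20 mm high, walls 4 mm, with a wall 17.6 mm high across its middle; the free half measures 119 by 122 mm inside. x points along the tray towards the other half, z up. A cap set down upright there stands on its plug, its middle 31 mm above the table.
- scale: White bench scale, 200 by 140 mm, 51 mm high, fixed. It and the tray change sides from run to run. Origin at the centre of its underside.
- tin: White and green paint tin, 84 mm across, 100 mm tall, standing on the scale; leave alone. Origin at its underside.
Mind the look-alikes: they are no part of the job. Of the things that look like the part that bears cap_red_mid, the larger one is meant. Of the things that look like the part that bears cap_blue_mid, the larger one is meant.

How it is judged:
On the way, in this order (a step that is already met when the one before it is completed fails the run):
1. the turret is indexed with the closed red canister at the front (horizontal distance between cap_red_mid and front below 0.012 m and height (world z) of cap_red_mid below 0.192 m and (value of joint turret between -1.945 and -1.825 rad or value of joint turret between 0.568 and 0.688 rad or value of joint turret between 1.825 and 1.945 rad)), for 0.3 s.
2. the red cap is unscrewed and lifted clear at the front (horizontal distance between cap_red_mid and front below 0.05 m and height (world z) of cap_red_mid above 0.205 m and (value of joint turret between -2.015 and -1.755 rad or value of joint turret between 0.498 and 0.758 rad or value of joint turret between 1.755 and 2.015 rad)), for 0.1 s.
At the end, for the whole second after the job is handed in: The red cap stands upright (within 7 degrees) on the floor of the tray's empty half, within 30 mm of its middle in x and y; the turret is still in the detent (within 0.06 rad) with the opened canister at the front (x of cap_red_mid in the frame of tray_free between -0.03 and 0.03 m and y of cap_red_mid in the frame of tray_free between -0.03 and 0.03 m and height (world z) of cap_red_mid between 0.025 and 0.036 m and angle between cap_red_mid's own z axis and vertical below 0.12 rad and distance of cap_red_mid from where it was at the start of the episode above 0.05 m and (value of joint turret between -1.945 and -1.825 rad or value of joint turret between 0.568 and 0.688 rad or value of joint turret between 1.825 and 1.945 rad) and horizontal distance between each of cap_blue_mid, cap_yellow_mid and front above 0.08 m); the robot touches nothing.
It fails at once if the blue or yellow cap is pulled up or tipped off its canister (z of any of cap_blue_mid, cap_yellow_mid in the frame of hub above 0.089 m or z of any of cap_blue_mid, cap_yellow_mid in the frame of hub below 0.069 m).
It fails at once if the spare cap is shoved about or tipped (distance of cap_spare_mid from where it was at the start of the episode above 0.03 m or angle between cap_spare_mid's own z axis and vertical above 0.3 rad).
It fails at once if the tin on the scale is moved by more than 30 mm (distance of tin from where it was at the start of the episode above 0.03 m).
It fails at once if the turret is turned out of its detent once the red cap is off (horizontal distance between cap_red_mid and hub above 0.18 m and not (value of joint turret between -2.085 and -1.685 rad or value of joint turret between 0.428 and 0.828 rad or value of joint turret between 1.685 and 2.085 rad)).
It also fails if it takes over 72 s, if anything falls off the work surface, if the arm or the gripper's body presses on something with over 40 N, if the wrist force passes 120 N, or if a joint passes its speed limit or range.

## Working session

There is one attempt and no reset: what is moved stays moved. The work goes in short steps, Python scripts to look and compute and a tool call to move; the robot and the scene stay as the last step left them, time stands still between calls to the robot, and variables do not carry over. Pictures are saved under pics/ and viewed, at most 10 in all, crops included, and the job is handed in when it is done.

Besides the shell and the picture viewer there is one more tool, called after "Request:" as name(argument=value, ...) on one line, values as JSON. move_arm: Moves the arm, as the interface text tells. Its arguments: {"type":"object","properties":{"moves":{"type":"array","items":{"type":"array"}},"fingers":{"type":"number"},"squeeze":{"type":"number"}},"required":["moves"]}

```bash
ls; mkdir -p pics; python3 - <<'E'
from cell import *
import cv2,numpy as np
o=get_obs();print(o)
for n in("scene","side","wrist"):
    c=calibration(n);print(n,{k:np.round(v,4).tolist() for k,v in c.items()})
a=read_camera("scene");b=read_camera("side")
for n,i in(("scene",a),("side",b)):
    cv2.imwrite(f"pics/{n}0.png",i[:,:,::-1])
E
```

```text
pics
{'t': 0.0, 'q': array([-1.38249342e+00,  4.94153411e-01,  1.34615190e+00, -2.10735203e-05,
        1.30248814e+00, -9.54892614e-02]), 'qvel': array([ 1.00823748e-03, -1.82383880e-04, -1.86965271e-03,  8.14503268e-05,
       -1.39184586e-04, -4.90108034e-04]), 'effort': array([ 1.12667763e-03, -8.82166243e+01, -3.83858657e+01, -6.15160070e-05,
        1.02312592e-02,  1.70696524e-05]), 'position': array([ 0.17493738, -0.59965946,  0.24971171]), 'orientation': array([[ 9.59998988e-01,  2.80003361e-01, -2.44739003e-04],
       [ 2.80003452e-01, -9.59998273e-01,  1.17576194e-03],
       [ 9.42682734e-05, -1.19725803e-03, -9.99999279e-01]]), 'force': array([ 0.40111735, -0.75581664, -0.48274465]), 'ft_torque': array([-0.03791277, -0.00571213,  0.01174192]), 'gripper_force': 0.0, 'gripper_width': 0.0854678317182277}
scene {'fx': 468.1202, 'fy': 468.1202, 'cx': 256.7882, 'cy': 192.2174, 'k1': -0.0559, 'R': [[-0.5299, 0.848, 0.0071], [0.5904, 0.3749, -0.7147], [-0.6088, -0.3745, -0.6993]], 't': [0.311, -0.2593, 1.66]}
side {'fx': 415.2176, 'fy': 415.2176, 'cx': 254.93, 'cy': 192.6277, 'k1': -0.042, 'R': [[-0.9396, -0.342, 0.01], [-0.2536, 0.6764, -0.6915], [0.2297, -0.6523, -0.7224]], 't': [0.5503, 0.249, 1.1331]}
wrist {'fx': 266.2774, 'fy': 266.2774, 'cx': 260.1366, 'cy': 191.5343, 'k1': -0.0278, 'mount': [[-0.0004, -0.9502, -0.3117, 0.079], [1.0, -0.0003, -0.0004, -0.0002], [0.0003, -0.3117, 0.9502, -0.1239], [0.0, 0.0, 0.0, 1.0]]}
```

View pics/scene0.png

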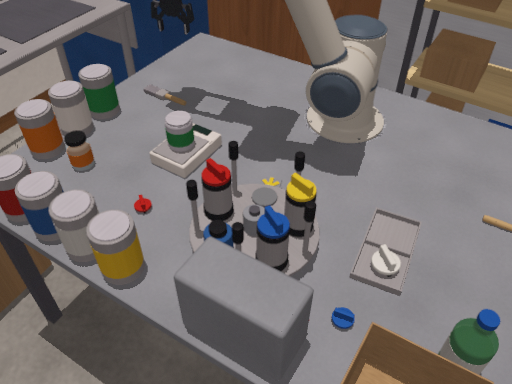

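View pics/side0.png

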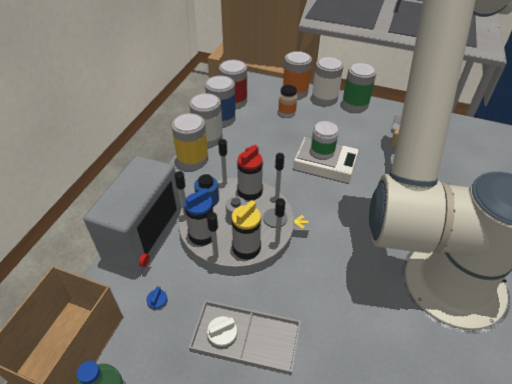

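The scene view shows red at (217,180), yellow at (300,190), blue at (272,227) and the arrow at (271,183). The tray is at (388,250) with its free half towards the robot. In the side view, the free half is at about (272,340). Red is on the −y side, so it needs a clockwise turn to −1.885. Next I measure.

```bash
cat > h.py <<'E'
from cell import *
import cv2,numpy as np
def ray(n,px,obs=None):
    c=calibration(n)
    K=np.array([[c['fx'],0,c['cx']],[0,c['fy'],c['cy']],[0,0,1]])
    u=cv2.undistortPoints(np.array([[px]],float),K,np.array([c['k1'],0,0,0,0.]))[0,0]
    d=np.array([u[0],u[1],1.])
    if n=="wrist":
        M=np.array(c['mount']);R=obs['orientation'];return R@M[:3,3]+obs['position'],R@M[:3,:3]@d
    R=np.array(c['R']);return -R.T@np.array(c['t']),R.T@d
def plane(n,px,z,obs=None):
    o,d=ray(n,px,obs);return o+d*(z-o[2])/d[2]
def tri(rs):
    A=0;b=0
    for o,d in rs:
        d=d/np.linalg.norm(d);P=np.eye(3)-np.outer(d,d);A=A+P;b=b+P@o
    return np.linalg.solve(A,b)
def blobs(m,amin=20):
    n,l,s,c=cv2.connectedComponentsWithStats(m.astype(np.uint8));return [(s[i,4],c[i].round(1).tolist(),s[i,:4].tolist()) for i in range(1,n) if s[i,4]>=amin]
E
python3 - <<'E'
from h import *
a=cv2.imread("pics/scene0.png");b=cv2.imread("pics/side0.png")
S=[(192,190),(233,150),(300,162),(310,212),(238,233)];D=[(223,147),(280,160),(281,207),(212,221),(180,180)]
def knob(img,p):
    x,y=p;w=14;g=img[y-w:y+w,x-w:x+w].max(2)<55
    B=blobs(g,15);B=[(np.hypot(c[0]-w,c[1]-w),n,c,s) for n,c,s in B];B.sort();return (B[0][2][0]+x-w,B[0][2][1]+y-w),B[0][1],B[0][3]
P=[]
for s,d in zip(S,D):
    k1=knob(a,s);k2=knob(b,d);X=tri([ray("scene",k1[0]),ray("side",k2[0])]);P.append(X);print(k1,k2,X.round(4))
P=np.array(P);c0=P[:,:2].mean(0)
from scipy.optimize import least_squares
# order am,ap,mid,bc,cm at angles 288,216,144,72,0 rel base
an=np.radians([288,216,144,72,0])
f=lambda v:(P[:,:2]-np.c_[v[0]+.15*np.cos(an+v[2]),v[1]+.15*np.sin(an+v[2])]).ravel()
r=min((least_squares(f,[*c0,t],loss='soft_l1',f_scale=.002) for t in (-.8,0,.8)),key=lambda r:r.cost)
print("fit",r.x,np.round(f(r.x)*1e3,1))
for n,i in(("scene",a),("side",b)):
    h=cv2.cvtColor(i,cv2.COLOR_BGR2HSV);H,Sx,V=cv2.split(h)
    print(n,"red",blobs(((H<6)|(H>174))&(Sx>170)&(V>90),40))
    print(n,"yel",blobs((H>22)&(H<34)&(Sx>150)&(V>120),15))
E
cat > /dev/null; python3 - <<'E'
import cv2
a=cv2.imread("pics/scene0.png")[190:310,330:450];b=cv2.imread("pics/side0.png")[290:384,175:315]
a=cv2.resize(a,(400,400),interpolation=2);b=cv2.resize(b,(400,269),interpolation=2)
import numpy as np
b=np.vstack([b,np.zeros((131,400,3),np.uint8)])
cv2.imwrite("pics/tray0.png",np.hstack([a,b]))
E
```

```text
((191.8, 189.7), np.int32(177), [9, 4, 11, 21]) ((222.1, 147.1), np.int32(116), [9, 6, 9, 17]) [ 0.726  -0.0978  0.1932]
((233.0, 150.0), np.int32(155), [10, 5, 9, 19]) ((279.3, 161.4), np.int32(115), [10, 8, 8, 17]) [ 0.549  -0.0983  0.1928]
((299.3, 160.6), np.int32(170), [9, 3, 10, 20]) ((279.6, 207.2), np.int32(140), [9, 6, 9, 18]) [0.4947 0.0697 0.1943]
((307.9, 209.4), np.int32(269), [0, 0, 20, 24]) ((209.7, 219.6), np.int32(222), [0, 1, 19, 24]) [0.6423 0.1721 0.2   ]
((237.4, 233.0), np.int32(209), [8, 4, 12, 21]) ((179.3, 180.1), np.int32(139), [9, 6, 10, 18]) [0.7806 0.07   0.1927]
fit [0.63816872 0.02313191 0.31079122] [ 0.1  0.8 -0.6 -0.4 -1.  -0.3  3.7 -1.1 -0.4  1. ]
scene red [(np.int32(536), [215.2, 173.7], [202, 159, 28, 27]), (np.int32(153), [8.9, 203.9], [0, 191, 23, 24]), (np.int32(184), [142.2, 204.2], [134, 195, 17, 17])]
scene yel [(np.int32(581), [300.6, 188.4], [287, 173, 29, 29]), (np.int32(58), [270.4, 181.7], [263, 178, 16, 8])]
side red [(np.int32(388), [249.9, 158.3], [238, 145, 24, 24]), (np.int32(58), [142.4, 258.9], [139, 254, 9, 12])]
side yel [(np.int32(522), [246.0, 215.9], [232, 200, 28, 29]), (np.int32(70), [299.9, 221.5], [295, 216, 13, 12])]
```

View pics/tray0.png

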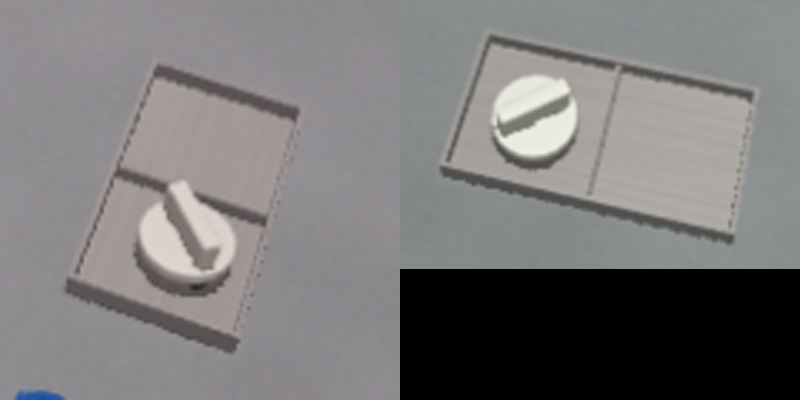

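The crop shows the tray with its spare cap. The free half is at the upper right in the scene view, towards the robot. The corners are readable in both views, and the post fit is within 1 mm except for one blurred knob. Now I compute the tray and the approach.

```bash
python3 - <<'E'
from h import *
A=np.array([(157,66),(299,110),(236,342),(68,282)])/3.3333+[330,190]
B=np.array([(489-400,36),(356,92),(334,236),(42,168)])/2.857+[175,290]
for n,Q in(("scene",A),("side",B)):
    X=np.array([plane(n,p,.02) for p in Q]);print(n,X.round(4).tolist(),X.mean(0),np.linalg.norm(np.diff(X,axis=0),axis=1))
ax=np.array([.638,.0231]);print("arrow",plane("scene",(270.4,181.7),.033),plane("side",(299.9,221.5),.033))
print("red",tri([ray("scene",(215.2,173.7)),ray("side",(249.9,158.3))]))
o=get_obs();R=o['orientation']
# goal yaw: tool y radial (world angle 233.8deg mod 180)
for n,p in(("start",o['position'][:2]),("post",[.5496,-.0979])):print(n,p,np.hypot(*p),"tooly deg",np.degrees(np.arctan2(R[1,1],R[0,1])))
print("tool-frame delta to post",R.T@(np.array([.5496,-.0979,.27])-o['position'])*1e3)
E
```

```text
scene [[0.3768, 0.2689, 0.02], [0.3608, 0.388, 0.02], [0.6059, 0.4211, 0.02], [0.6219, 0.2956, 0.02]] [0.49134737 0.34340786 0.02      ] [0.12022219 0.24738511 0.1265283 ]
side [[0.6104, 0.2992, 0.02], [0.3699, 0.2679, 0.02], [0.3524, 0.3937, 0.02], [0.5963, 0.4242, 0.02]] [0.48224695 0.34625726 0.02      ] [0.24245538 0.12700217 0.24574323]
arrow [ 0.45095696 -0.03800983  0.033     ] [ 0.45631522 -0.03592227  0.033     ]
red [ 0.63723353 -0.09381849  0.17956074]
start [ 0.17494663 -0.59972416] 0.6247202469130188 tooly deg -73.74234269067586
post [0.5496, -0.0979] 0.5582513501998898 tooly deg -73.74234269067586
tool-frame delta to post [ 500.1637129  -376.89135487  -19.77039041]
```

Request:
move_arm(moves=[[[0,0,-2],[0,0,-0.185]],[[0,0,-2],[0,0,-0.185]],[[0,0,-2],[0,0,-0.185]],[[0,0,-2],[0,0,-0.185]],[[0,0,-2],[0,0,-0.185]],[[0,0,-2],[0,0,-0.185]],[[0,0,-2],[0,0,-0.185]],[[0,0,-2],[0,0,-0.185]],[[0,0,-2],[0,0,-0.185]],[[0,0,-2],[0,0,-0.185]],[[0,0,-2],[0,0,-0.185]],[[0,0,-2],[0,0,-0.19]]], fingers=55, squeeze=40)

```text
out of range; nothing moved
```

```bash
cat >> h.py <<'E'
def go(p,yaw):
    """tool-frame shift (mm) to world p with tool y at yaw deg, and the remaining turn"""
    o=get_obs();R=o['orientation'];y=np.degrees(np.arctan2(R[1,1],R[0,1]))
    print("t",o['t'],"pos",o['position'].round(4),"yaw",y.round(2),"F",o['force'].round(1),"T",o['ft_torque'].round(2),"w",o['gripper_width'].round(4),"zaxis",R[:,2].round(3),"q",o['q'].round(2))
    print("shift now",(R.T@(np.array(p)-o['position'])*1e3).round(1),"turn z",-np.radians((yaw-y+180)%360-180).round(3))
E
python3 -c "
from h import *
go([.5496,-.0979,.27],53.8)"
```

```text
Traceback (most recent call last):
  File "h.py", line 23, in go
    print("t",o['t'],"pos",o['position'].round(4),"yaw",y.round(2),"F",o['force'].round(1),"T",o['ft_torque'].round(2),"w",o['gripper_width'].round(4),"zaxis",R[:,2].round(3),"q",o['q'].round(2))
                                                                                                                           ^^^^^^^^^^^^^^^^^^^^^^^^
AttributeError: 'float' object has no attribute 'round'
```

Request:
move_arm(moves=[[[0,0,-2],[0,0,-0.185]],[[0,0,-2],[0,0,-0.185]],[[0,0,-2],[0,0,-0.185]],[[0,0,-2],[0,0,-0.185]],[[0,0,-2],[0,0,-0.185]],[[0,0,-2],[0,0,-0.185]],[[0,0,-2],[0,0,-0.185]],[[0,0,-2],[0,0,-0.185]],[[0,0,-2],[0,0,-0.185]],[[0,0,-2],[0,0,-0.185]],[[0,0,-2],[0,0,-0.185]],[[0,0,-2],[0,0,-0.185]]], fingers=55, squeeze=40)

```text
t: 1.6
position: [0.175, -0.5998, 0.274]
orientation: [[-0.807, 0.591, -0.0], [0.591, 0.807, 0.001], [0.001, 0.001, -1.0]]
force: [-0.5, 0.2, -0.1]
gripper_width: 0.0549
gripper_force: 0.0
```

```bash
sed -i "s/o\['gripper_width'\].round(4)/round(o['gripper_width'],4)/;s/o\['t'\]/round(o['t'],2)/" h.py
python3 -c "
from h import *
go([.5496,-.0979,.27],53.8)"
```

```text
t 1.6 pos [ 0.175  -0.5998  0.274 ] yaw 53.81 F [-0.5  0.2 -0.1] T [0.05 0.02 0.02] w 0.0549 zaxis [-0.     0.001 -1.   ] q [-1.38  0.47  1.31 -0.    1.36 -2.32]
shift now [ -6.  626.3   4.3] turn z 0.0
```

Request:
move_arm(moves=[[[0,35,0],[0,0,0]],[[0,52,0],[0,0,0]],[[0,55,0],[0,0,0]],[[0,55,0],[0,0,0]],[[0,55,0],[0,0,0]],[[0,55,0],[0,0,0]],[[0,55,0],[0,0,0]],[[0,55,0],[0,0,0]],[[-3,55,0],[0,0,0]],[[-3,55,0],[0,0,0]],[[0,55,0],[0,0,0]],[[0,40,0],[0,0,0]]])

```text
t: 3.1
position: [0.5511, -0.1018, 0.274]
orientation: [[-0.804, 0.595, -0.0], [0.595, 0.804, 0.0], [0.0, -0.0, -1.0]]
force: [0.6, -1.0, -0.7]
gripper_width: 0.0547
gripper_force: 0.0
```

```bash
python3 -c "
from h import *
go([.5496,-.0979,.20],53.8)
o=get_obs();i=read_camera('wrist');cv2.imwrite('pics/w1.png',i[:,:,::-1])
g=i.max(2)<55
for b in blobs(g,150):print(b, plane('wrist',b[1],.218,o).round(3))"
```

```text
t 3.1 pos [ 0.5511 -0.1018  0.274 ] yaw 53.52 F [ 0.6 -1.  -0.7] T [ 0.01 -0.04  0.02] w 0.0547 zaxis [-0.  0. -1.] q [-0.29  0.38  1.47  0.    1.29 -1.22]
shift now [ 3.5  2.2 74. ] turn z -0.005
(np.int32(1393), [411.6, 12.2], [384, 0, 69, 31]) [0.497 0.05  0.218]
(np.int32(1114), [450.7, 68.1], [437, 18, 43, 93]) [0.539 0.056 0.218]
(np.int32(493), [390.2, 80.0], [381, 45, 28, 65]) [0.522 0.021 0.218]
(np.int32(642), [442.3, 158.2], [429, 136, 46, 55]) [0.589 0.026 0.218]
(np.int32(1499), [500.9, 216.2], [475, 165, 37, 91]) [0.657 0.045 0.218]
(np.int32(1473), [270.0, 203.6], [248, 183, 79, 46]) [ 0.545 -0.089  0.218]
(np.int32(519), [310.4, 229.0], [283, 219, 65, 35]) [ 0.579 -0.077  0.218]
(np.int32(35644), [267.7, 333.9], [6, 235, 506, 149]) [ 0.642 -0.162  0.218]
(np.int32(780), [485.6, 262.5], [454, 240, 58, 49]) [0.688 0.02  0.218]
```

View pics/w1.png

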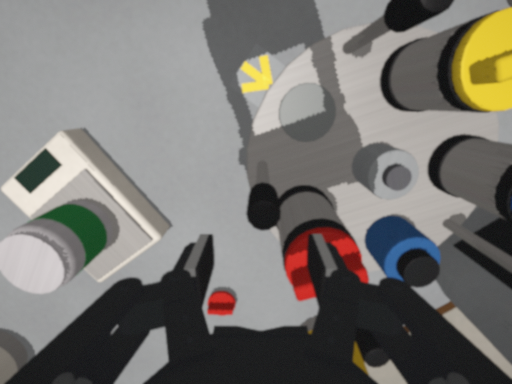

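The post knob is at (262,205) in the wrist view, between the open fingers and clear of the red cap at (325,265). It matches the computed pose. I'll descend and pinch.

Request:
move_arm(moves=[[[3.5,2,10],[0,0,0]],[[0,0,16],[0,0,0]],[[0,0,18],[0,0,0]],[[0,0,18],[0,0,0]],[[0,0,12],[0,0,0]],[[0,0,0],[0,0,0]]])

```text
t: 3.9
position: [0.5477, -0.1005, 0.1994]
orientation: [[-0.803, 0.596, -0.002], [0.596, 0.803, 0.0], [0.002, -0.001, -1.0]]
force: [0.7, 0.1, 0.7]
gripper_width: 0.0553
gripper_force: 0.0
```

Request:
move_arm(moves=[[[0,0,0],[0,0,0]],[[0,0,0],[0,0,0]],[[0,0,0],[0,0,0]],[[0,0,0],[0,0,0]]], fingers=15, squeeze=40)

```text
t: 4.4
position: [0.5506, -0.0988, 0.2014]
orientation: [[-0.804, 0.595, 0.005], [0.595, 0.804, 0.002], [-0.003, 0.004, -1.0]]
force: [12.2, 17.4, 0.4]
gripper_width: 0.0244
gripper_force: 43.5
```

```bash
python3 -c "
from h import *
go([.4957,.07,.20],-18.2)
# constant row for arc of 72deg cw in 24 rows of 3deg
o=get_obs();R=o['orientation'];ax=np.array([.638,.0231]);v=o['position'][:2]-ax;print('r',np.hypot(*v),np.degrees(np.arctan2(v[1],v[0])))
for a in(3,6):
  c,s=np.cos(-np.radians(a)),np.sin(-np.radians(a));w=np.array([[c,-s],[s,c]])@v;d=np.r_[w-v,0];print(a,R.T@d*1e3)"
```

```text
t 4.4 pos [ 0.5506 -0.0988  0.2014] yaw 53.47 F [12.2 17.4  0.4] T [ 2.33 -1.6   0.04] w 0.0244 zaxis [ 0.005  0.002 -1.   ] q [-0.29  0.45  1.57  0.    1.11 -1.22]
shift now [144.6 102.9   1.5] turn z 1.251
r 0.14997810278614665 -125.65494779905806
3 [ 7.85143764  0.0860544  -0.02129125]
6 [15.68761624  0.58290114 -0.04078699]
```

Request:
move_arm(moves=[[[0,3,0],[0,0,0]],[[7.85,0.2,0],[0,0,0.0524]],[[7.85,0.2,0],[0,0,0.0524]],[[7.85,0.2,0],[0,0,0.0524]],[[7.85,0.2,0],[0,0,0.0524]],[[7.85,0.2,0],[0,0,0.0524]],[[7.85,0.2,0],[0,0,0.0524]],[[7.85,0.2,0],[0,0,0.0524]],[[7.85,0.2,0],[0,0,0.0524]]])

```text
t: 5.52
position: [0.5087, -0.0517, 0.2013]
orientation: [[-0.49, 0.872, 0.0], [0.872, 0.49, -0.002], [-0.002, -0.0, -1.0]]
force: [-6.9, -7.9, 11.4]
gripper_width: 0.0248
gripper_force: 44.4
```

```bash
cat > arc.py <<'E'
from h import *
go([.4957,.07,.20],-18.2)
v=get_obs()['position'][:2]-[.638,.0231];a=np.degrees(np.arctan2(v[1],v[0]))%360;print('r',np.hypot(*v),a,"turret est",-.628-np.radians(233.8-a))
E
python3 arc.py
```

```text
t 5.53 pos [ 0.5087 -0.0517  0.2013] yaw 29.34 F [-6.9 -7.9 11.4] T [-1.31  1.15 -0.06] w 0.0248 zaxis [ 0.    -0.002 -1.   ] q [-0.22  0.39  1.68 -0.    1.06 -0.73]
shift now [112.5  48.3   1.1] turn z 0.83
r 0.14941409547823845 210.05903445724036 turret est -1.0423580163236785
```

Request:
move_arm(moves=[[[7.85,-1.2,0],[0,0,0.0524]],[[7.85,0.2,0],[0,0,0.0524]],[[7.85,0.2,0],[0,0,0.0524]],[[7.85,0.2,0],[0,0,0.0524]],[[7.85,0.2,0],[0,0,0.0524]],[[7.85,0.2,0],[0,0,0.0524]],[[7.85,0.2,0],[0,0,0.0524]],[[7.85,0.2,0],[0,0,0.0524]],[[7.85,0.2,0],[0,0,0.0524]],[[7.85,0.2,0],[0,0,0.0524]],[[7.85,0.2,0],[0,0,0.0524]],[[7.85,0.2,0],[0,0,0.0524]]])

```text
t: 7.02
position: [0.4898, 0.0391, 0.2014]
orientation: [[0.116, 0.993, 0.002], [0.993, -0.116, -0.001], [-0.0, 0.002, -1.0]]
force: [-2.2, -2.3, 10.2]
gripper_width: 0.0248
gripper_force: 44.3
```

```bash
python3 arc.py
```

```text
t 7.03 pos [0.4898 0.0391 0.2014] yaw -6.68 F [-2.2 -2.3 10.2] T [-0.5   0.54  0.02] w 0.0248 zaxis [ 0.002 -0.001 -1.   ] q [-0.04  0.37  1.73 -0.    1.04  0.08]
shift now [31.4  2.3  1.4] turn z 0.201
r 0.14909245447562738 173.85237247929348 turret est -1.6742834789954943
```

Request:
move_arm(moves=[[[7.85,0.2,0],[0,0,0.0524]],[[7.85,0.2,0],[0,0,0.0524]],[[7.85,0.2,0],[0,0,0.0524]],[[7.85,0.2,0],[0,0,0.044]],[[0,0,0],[0,0,0]],[[0,0,0],[0,0,0]],[[0,0,0],[0,0,0]]])

```text
t: 7.9
position: [0.4964, 0.0698, 0.2014]
orientation: [[0.311, 0.95, 0.001], [0.95, -0.311, 0.0], [0.001, 0.001, -1.0]]
force: [-2.9, 1.0, 10.8]
gripper_width: 0.0249
gripper_force: 44.3
```

```bash
python3 arc.py
```

```text
t 7.9 pos [0.4964 0.0698 0.2014] yaw -18.13 F [-2.9  1.  10.8] T [ 0.11  0.71 -0.39] w 0.0249 zaxis [ 0.001  0.    -1.   ] q [0.02 0.38 1.71 0.   1.05 0.34]
shift now [-0.1 -0.7  1.4] turn z 0.001
r 0.14909198214562935 161.7363688357673 turret est -1.8857476347586553
```

Request:
move_arm(moves=[[[0,0,0],[0,0,0]],[[0,0,0],[0,0,0]],[[0,0,0],[0,0,0]]], fingers=55)

```text
t: 8.28
position: [0.4963, 0.0697, 0.2003]
orientation: [[0.311, 0.95, 0.0], [0.95, -0.311, -0.0], [0.0, 0.0, -1.0]]
force: [-0.6, -1.0, -0.1]
gripper_width: 0.0548
gripper_force: 0.0
```

Request:
move_arm(moves=[[[0,0,-15],[0,0,0]],[[0,0,-25],[0,0,0]],[[0,0,-30],[0,0,0]],[[0,0,-30],[0,0,0]],[[0,0,-10],[0,0,0]],[[0,0,0],[0,0,0]]])

```text
t: 9.02
position: [0.4962, 0.0697, 0.3102]
orientation: [[0.311, 0.95, 0.0], [0.95, -0.311, -0.0], [0.0, 0.0, -1.0]]
force: [0.0, 0.8, -0.5]
gripper_width: 0.0547
gripper_force: 0.0
```

```bash
python3 -c "
from h import *
go([.5287,-.0121,.30],53.8)
o=get_obs();i=read_camera('wrist');cv2.imwrite('pics/w2.png',i[:,:,::-1])
s=read_camera('scene');cv2.imwrite('pics/s2.png',s[:,:,::-1])
for n,im in(('wrist',i),('scene',s)):
  H,S,V=cv2.split(cv2.cvtColor(im,cv2.COLOR_RGB2HSV))
  for b in blobs(((H<6)|(H>174))&(S>150)&(V>70),100):print(n,b,plane(n,b[1],.19,o).round(4))
"
```

```text
t 9.03 pos [0.4962 0.0697 0.3102] yaw -18.12 F [ 0.   0.8 -0.5] T [-0.    0.04 -0.  ] w 0.0547 zaxis [ 0. -0. -1.] q [ 0.02  0.26  1.56 -0.    1.33  0.34]
shift now [-67.7  56.3  10.2] turn z -1.255
wrist (np.int32(2325), [308.9, 241.8], [280, 215, 70, 62]) [0.526  0.0022 0.19  ]
wrist (np.int32(144), [430.1, 300.1], [421, 293, 17, 17]) [ 0.6382 -0.1137  0.19  ]
scene (np.int32(511), [265.4, 160.9], [252, 146, 27, 27]) [ 0.5371 -0.0066  0.19  ]
scene (np.int32(425), [9.9, 202.7], [0, 189, 24, 26]) [ 0.9896 -0.4383  0.19  ]
scene (np.int32(192), [142.1, 204.2], [134, 195, 17, 17]) [ 0.824  -0.1691  0.19  ]
```

View pics/w2.png

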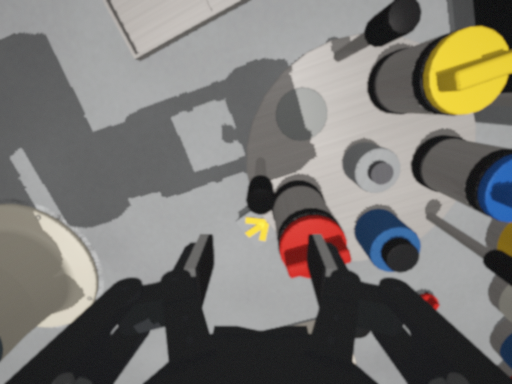

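The wrist view shows the red cap indexed at the front, by the arrow, at (312,245). It is partly hidden by a finger, so I'll move over it with the fingers fully open.

Request:
move_arm(moves=[[[-10,8,-3],[0,0,0]],[[-19,16,-6],[0,0,0]],[[-19,16,-6],[0,0,0]],[[-16,13,-3],[0,0,0]],[[-4,3,-2],[0,0,0]],[[0,0,0],[0,0,0]]], fingers=85)

```text
t: 9.88
position: [0.5282, -0.0124, 0.3301]
orientation: [[0.312, 0.95, -0.0], [0.95, -0.312, 0.0], [0.0, -0.0, -1.0]]
force: [0.2, 0.3, -0.1]
gripper_width: 0.0847
gripper_force: 0.0
```

```bash
python3 -c "
from h import *
go([.5287,-.0121,.208],0)
o=get_obs();i=read_camera('wrist');cv2.imwrite('pics/w3.png',i[:,:,::-1])
H,S,V=cv2.split(cv2.cvtColor(i,cv2.COLOR_RGB2HSV))
m=((H<6)|(H>174))&(S>150)&(V>40)
for b in blobs(m,200):print(b,plane('wrist',b[1],.19,o).round(4))
p=[plane('wrist',q,.211,o) for q in((230,150),(290,150))];print(p)
"
```

```text
t 9.88 pos [ 0.5282 -0.0124  0.3301] yaw -18.15 F [ 0.2  0.3 -0.1] T [ 0.01 -0.03  0.05] w 0.0847 zaxis [-0.  0. -1.] q [-0.14  0.28  1.46  0.    1.4   0.18]
shift now [  0.5   0.4 122.1] turn z -0.317
(np.int32(3476), [261.3, 180.3], [230, 147, 65, 67]) [ 0.5299 -0.0075  0.19  ]
(np.int32(462), [398.3, 269.8], [386, 258, 25, 28]) [ 0.6482 -0.1602  0.19  ]
[array([0.51343425, 0.0344195 , 0.211     ]), array([0.56557176, 0.01731273, 0.211     ])]
```

View pics/w3.png

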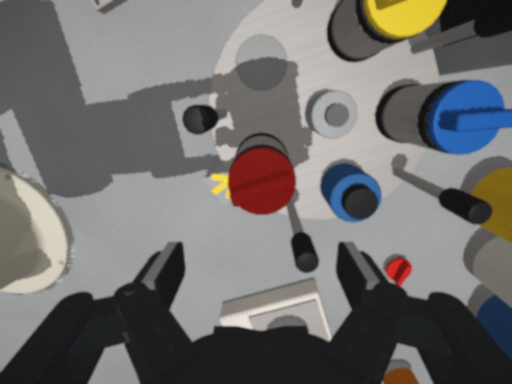

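The red cap is centred at (262,180), in shadow. Its wing runs faintly from about (235,195) to (290,170), so I'll measure it with contrast.

```bash
python3 -c "
import cv2,numpy as np
i=cv2.imread('pics/w3.png')[140:222,222:302]
r=i[:,:,2].astype(float);r=np.clip((r-60)*255/(np.percentile(r,97)-60),0,255).astype(np.uint8)
cv2.imwrite('pics/c3.png',cv2.resize(r,(640,656-56),interpolation=2))"
```

```text
(no output)
```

View pics/c3.png

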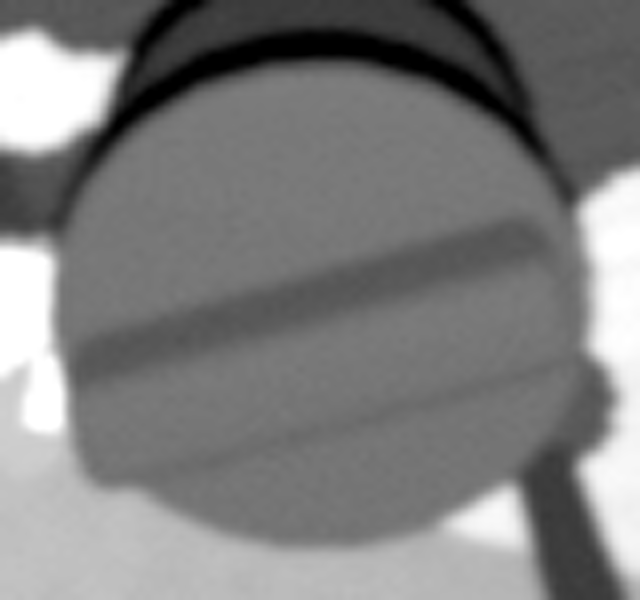

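The crop shows the wing top face. Its centreline runs from (92,432) to (562,308) in crop pixels.

```bash
python3 -c "
from h import *
o=get_obs();p=[plane('wrist',q,.211,o) for q in((233.5,199),(292.3,182.1))];m=(p[0]+p[1])/2;d=p[1]-p[0];a=np.degrees(np.arctan2(d[1],d[0]))
print(p,m,np.linalg.norm(d),'wing',a)
for y in(a+90,a-90):go([.5287,-.0121,.206],y)
"
```

```text
[array([ 0.50003363, -0.0109527 ,  0.211     ]), array([ 0.55890944, -0.01229014,  0.211     ])] [ 0.52947153 -0.01162142  0.211     ] 0.05889100647211751 wing -1.3013193997202572
t 9.93 pos [ 0.528  -0.0121  0.33  ] yaw -18.12 F [-0.1  1.  -0.7] T [-0.03  0.02  0.06] w 0.0847 zaxis [-0.001  0.    -1.   ] q [-0.14  0.28  1.46  0.    1.4   0.18]
shift now [  0.2   0.8 124. ] turn z -1.864
t 9.93 pos [ 0.528  -0.0121  0.33  ] yaw -18.12 F [-0.1  1.  -0.7] T [-0.03  0.02  0.06] w 0.0847 zaxis [-0.001  0.    -1.   ] q [-0.14  0.28  1.46  0.    1.4   0.18]
shift now [  0.2   0.8 124. ] turn z 1.277
```

Request:
move_arm(moves=[[[0.5,1,0],[0,0,0.16]],[[0,0,8],[0,0,0.16]],[[0,0,8],[0,0,0.16]],[[0,0,8],[0,0,0.16]],[[0,0,8],[0,0,0.16]],[[0,0,8],[0,0,0.16]],[[0,0,8],[0,0,0.16]],[[0,0,8],[0,0,0.157]],[[0,0,8],[0,0,0]],[[0,0,8],[0,0,0]],[[0,0,0],[0,0,0]]], fingers=55)

```text
t: 11.3
position: [0.529, -0.0119, 0.2577]
orientation: [[1.0, -0.02, -0.001], [-0.02, -1.0, 0.0], [-0.001, -0.0, -1.0]]
force: [0.2, 0.5, -0.2]
gripper_width: 0.0553
gripper_force: 0.0
```

```bash
python3 -c "
from h import *
go([.529,-.012,.206],-91.3)"
```

```text
t 11.3 pos [ 0.529  -0.0119  0.2577] yaw -91.15 F [ 0.2  0.5 -0.2] T [-0.02 -0.03 -0.04] w 0.0553 zaxis [-0.001  0.    -1.   ] q [-0.14  0.35  1.57  0.    1.22  1.46]
shift now [ 0.   0.1 51.7] turn z 0.003
```

Request:
move_arm(moves=[[[0,0,10],[0,0,0]],[[0,0,14],[0,0,0]],[[0,0,14],[0,0,0]],[[0,0,10],[0,0,0]],[[0,0,3],[0,0,0]],[[0,0,0],[0,0,0]]])

```text
t: 12.05
position: [0.5294, -0.0121, 0.2072]
orientation: [[1.0, -0.022, -0.0], [-0.022, -1.0, 0.0], [-0.0, -0.0, -1.0]]
force: [-0.6, 0.6, -0.6]
gripper_width: 0.0548
gripper_force: 0.0
```

Request:
move_arm(moves=[[[0,0,0],[0,0,0]],[[0,0,0],[0,0,0]],[[0,0,0],[0,0,0]],[[0,0,0],[0,0,0]],[[0,0,0],[0,0,0]]], fingers=5, squeeze=60)

```text
t: 12.68
position: [0.5296, -0.0122, 0.2078]
orientation: [[1.0, -0.022, 0.001], [-0.022, -1.0, -0.0], [0.001, 0.0, -1.0]]
force: [-0.8, -0.1, 5.3]
gripper_width: 0.0148
gripper_force: 58.4
```

```bash
python3 -c "
from h import *
go([.529,-.012,.206],-91.3)"
```

```text
t 12.68 pos [ 0.5296 -0.0122  0.2078] yaw -91.28 F [-0.8 -0.1  5.3] T [0.06 0.24 0.09] w 0.0148 zaxis [ 0.001 -0.    -1.   ] q [-0.14  0.41  1.63 -0.    1.1   1.46]
shift now [-0.6 -0.2  1.8] turn z 0.0
```

Request:
move_arm(moves=[[[0,0,0],[0,0,-0.08]],[[0,0,0],[0,0,-0.1]],[[0,0,0],[0,0,-0.1]],[[0,0,0],[0,0,-0.1]],[[0,0,0],[0,0,-0.1]],[[0,0,0],[0,0,-0.1]],[[0,0,0],[0,0,-0.1]],[[0,0,0],[0,0,-0.1]],[[0,0,0],[0,0,-0.1]],[[0,0,0],[0,0,-0.1]],[[0,0,0],[0,0,-0.08]],[[0,0,0],[0,0,0]]])

```text
t: 14.18
position: [0.5298, -0.0122, 0.2078]
orientation: [[0.508, 0.861, 0.001], [0.861, -0.508, -0.0], [0.0, 0.001, -1.0]]
force: [-0.8, 0.7, 5.5]
gripper_width: 0.0147
gripper_force: 58.7
```

```bash
python3 -c "
from h import *
go([.529,-.012,.206],-91.3+65);print(get_obs()['effort'].round(2))"
```

```text
t 14.18 pos [ 0.5298 -0.0122  0.2078] yaw -30.55 F [-0.8  0.7  5.5] T [0.11 0.07 0.09] w 0.0147 zaxis [ 0.001 -0.    -1.   ] q [-0.14  0.41  1.63 -0.    1.1   0.4 ]
shift now [-0.2 -0.7  1.8] turn z -0.074
[-3.100e-01 -7.134e+01 -3.107e+01 -4.000e-02 -1.100e-01 -1.340e+00]
```

Request:
move_arm(moves=[[[0,0,0],[0,0,-0.04]],[[0,0,0],[0,0,-0.04]],[[0,0,0],[0,0,-0.04]]])

```text
t: 14.55
position: [0.5298, -0.0122, 0.2078]
orientation: [[0.402, 0.916, 0.001], [0.916, -0.402, -0.0], [0.0, 0.001, -1.0]]
force: [0.3, 0.1, 5.6]
gripper_width: 0.0144
gripper_force: 58.7
```

```bash
python3 -c "
from h import *
go([.529,-.012,.206],-91.3+65);print(get_obs()['effort'].round(2))"
```

```text
t 14.55 pos [ 0.5298 -0.0122  0.2078] yaw -23.71 F [0.3 0.1 5.6] T [ 0.11  0.03 -0.12] w 0.0144 zaxis [ 0.001 -0.    -1.   ] q [-0.14  0.41  1.63  0.    1.1   0.28]
shift now [-0.1 -0.8  1.8] turn z 0.045
[ 1.000e-01 -7.140e+01 -3.104e+01 -1.000e-01 -7.000e-02  9.300e-01]
```

Request:
move_arm(moves=[[[0,0,0],[0,0,-0.05]],[[0,0,0],[0,0,-0.05]],[[0,0,0],[0,0,-0.05]]])

```text
t: 14.92
position: [0.5298, -0.0122, 0.2078]
orientation: [[0.26, 0.965, 0.001], [0.965, -0.26, -0.0], [0.0, 0.001, -1.0]]
force: [-0.5, 0.3, 6.5]
gripper_width: 0.0149
gripper_force: 58.6
```

```bash
python3 -c "
from h import *
go([.529,-.012,.206],-91.3+76)"
```

```text
t 14.93 pos [ 0.5298 -0.0122  0.2078] yaw -15.1 F [-0.5  0.3  6.5] T [ 0.03  0.07 -0.12] w 0.0149 zaxis [ 0.001 -0.    -1.   ] q [-0.14  0.41  1.63  0.    1.1   0.13]
shift now [-0.  -0.8  1.8] turn z 0.004
```

Request:
move_arm(moves=[[[0,0,0],[0,0,-0.05]],[[0,0,0],[0,0,-0.05]],[[0,0,0],[0,0,-0.05]]])

```text
t: 15.3
position: [0.5297, -0.0125, 0.2078]
orientation: [[0.114, 0.994, 0.001], [0.994, -0.114, -0.001], [-0.001, 0.001, -1.0]]
force: [-0.3, -8.4, 5.4]
gripper_width: 0.0149
gripper_force: 60.1
```

```bash
python3 -c "
from h import *
go([.529,-.012,.206],-91.3+85)"
```

```text
t 15.3 pos [ 0.5297 -0.0125  0.2078] yaw -6.53 F [-0.3 -8.4  5.4] T [-1.27  0.1  -1.24] w 0.0149 zaxis [ 0.001 -0.001 -1.   ] q [-0.14  0.41  1.63 -0.    1.1  -0.02]
shift now [ 0.5 -0.8  1.8] turn z -0.004
```

A torque of −1.24 N·m means the stop was reached by about 85°. I'll back off a little, then lift.

Request:
move_arm(moves=[[[0,0,0],[0,0,0.04]],[[0,0,0],[0,0,0.04]],[[0,0,0],[0,0,0]]])

```text
t: 15.68
position: [0.5297, -0.0123, 0.2078]
orientation: [[0.195, 0.981, 0.001], [0.981, -0.195, -0.0], [-0.0, 0.001, -1.0]]
force: [-0.1, -1.9, 5.9]
gripper_width: 0.0149
gripper_force: 58.7
```

```bash
python3 -c "
from h import *
go([.529,-.012,.206],-91.3+85)"
```

```text
t 15.68 pos [ 0.5297 -0.0123  0.2078] yaw -11.22 F [-0.1 -1.9  5.9] T [-0.17  0.15 -0.08] w 0.0149 zaxis [ 0.001 -0.    -1.   ] q [-0.14  0.41  1.63 -0.    1.1   0.06]
shift now [ 0.2 -0.8  1.8] turn z -0.086
```

Request:
move_arm(moves=[[[0,0,-3],[0,0,0]],[[0,0,-4],[0,0,0]],[[0,0,0],[0,0,0]]])

```text
t: 16.05
position: [0.5295, -0.0121, 0.2146]
orientation: [[0.192, 0.981, 0.0], [0.981, -0.192, -0.0], [0.0, 0.0, -1.0]]
force: [-0.5, -0.5, -1.9]
gripper_width: 0.0145
gripper_force: 58.5
```

```bash
python3 -c "
from h import *
go([.529,-.012,.206],-91.3+85)"
```

```text
t 16.05 pos [ 0.5295 -0.0121  0.2146] yaw -11.09 F [-0.5 -0.5 -1.9] T [0.09 0.01 0.  ] w 0.0145 zaxis [ 0. -0. -1.] q [-0.14  0.4   1.63  0.    1.11  0.06]
shift now [ 0.  -0.5  8.6] turn z -0.084
```

Request:
move_arm(moves=[[[0,0,-8],[0,0,0]],[[0,0,-16],[0,0,0]],[[0,0,-22],[0,0,0]],[[0,0,-22],[0,0,0]],[[0,0,-22],[0,0,0]],[[0,0,-12],[0,0,0]],[[0,0,-3],[0,0,0]],[[0,0,0],[0,0,0]]])

```text
t: 17.05
position: [0.5292, -0.0121, 0.3188]
orientation: [[0.192, 0.981, -0.001], [0.981, -0.192, 0.0], [-0.0, -0.001, -1.0]]
force: [0.3, -0.3, -1.8]
gripper_width: 0.0147
gripper_force: 58.6
```

```bash
python3 -c "
from h import *
go([.4255,.337,.32],-11)
i=read_camera('side');cv2.imwrite('pics/side4.png',i[:,:,::-1])"
```

```text
t 17.05 pos [ 0.5292 -0.0121  0.3188] yaw -11.07 F [ 0.3 -0.3 -1.8] T [0.02 0.05 0.01] w 0.0147 zaxis [-0.001  0.    -1.   ] q [-0.14  0.29  1.48  0.    1.37  0.06]
shift now [ 322.7 -168.8   -1.1] turn z -0.001
```

View pics/side4.png

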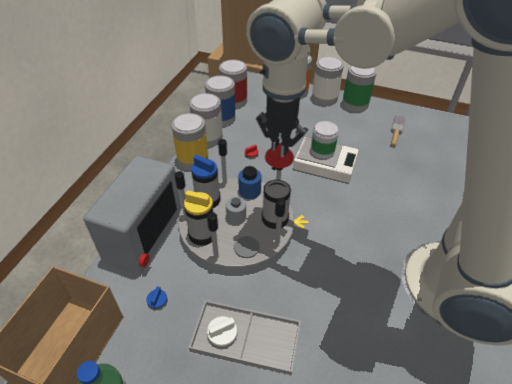

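The side view shows the red cap lifted at (280,158) and the open canister at the front, at (277,200), still indexed. I'll carry the cap to the tray.

Request:
move_arm(moves=[[[18,-9,0],[0,0,0]],[[32,-17,0],[0,0,0]],[[38,-20,0],[0,0,0]],[[38,-20,0],[0,0,0]],[[38,-20,0],[0,0,0]],[[38,-20,0],[0,0,0]],[[38,-20,0],[0,0,0]],[[38,-20,0],[0,0,0]],[[27,-14,0],[0,0,0]],[[14,-7,0],[0,0,0]],[[4,-2,0],[0,0,0]],[[0,0,0],[0,0,0]]])

```text
t: 18.6
position: [0.4256, 0.3368, 0.3192]
orientation: [[0.192, 0.981, -0.0], [0.981, -0.192, -0.0], [-0.0, -0.0, -1.0]]
force: [-0.2, -1.1, -2.0]
gripper_width: 0.0149
gripper_force: 58.6
```

```bash
python3 -c "
from h import *
go([.4255,.337,.0845],-11)
o=get_obs();i=read_camera('wrist');cv2.imwrite('pics/w5.png',i[:,:,::-1])"
```

```text
t 18.6 pos [0.4256 0.3368 0.3192] yaw -11.08 F [-0.2 -1.1 -2. ] T [-0.04 -0.01 -0.  ] w 0.0149 zaxis [-0. -0. -1.] q [ 0.56  0.31  1.45 -0.    1.38  0.75]
shift now [ 2.000e-01 -1.000e-01  2.347e+02] turn z -0.001
```

View pics/w5.png

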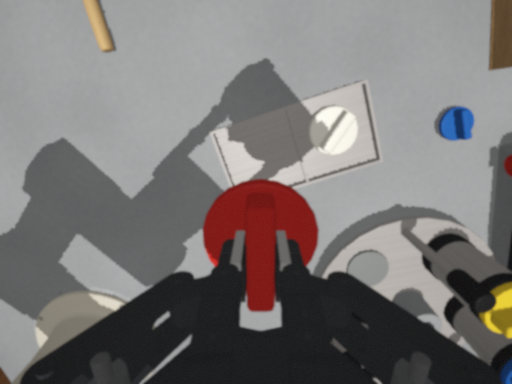

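The wrist view shows the held cap at (261,235) and the spare cap at (334,130). The free half's far corner is at (214,131), and the divider runs from (288,105) to (302,186).

```bash
python3 -c "
from h import *
o=get_obs()
a,b,c,d,e=[plane('wrist',q,.019,o)[:2] for q in((214,131),(302,186),(288,105),(366,81),(381,158))]
print('div len',np.linalg.norm(b-c),'half',np.linalg.norm(a-c),'center free',(a+b)/2,'whole',(a+e)/2)
go([*((a+b)/2),.0548],-11)"
```

```text
div len 0.1315388478991285 half 0.12084715596704687 center free [0.42255444 0.33241721] whole [0.4889313  0.34354601]
t 18.65 pos [0.4257 0.3366 0.3192] yaw -11.1 F [-0.3  0.3 -1.6] T [-0.06  0.03  0.02] w 0.0149 zaxis [-0. -0. -1.] q [ 0.56  0.31  1.45 -0.    1.38  0.75]
shift now [ -4.6  -2.3 264.4] turn z -0.002
```

Request:
move_arm(moves=[[[-2,-1,15],[0,0,0]],[[0,0,28],[0,0,0]],[[0,0,35],[0,0,0]],[[0,0,35],[0,0,0]],[[0,0,35],[0,0,0]],[[0,0,35],[0,0,0]],[[0,0,30],[0,0,0]],[[0,0,22],[0,0,0]],[[0,0,14],[0,0,0]],[[0,0,8],[0,0,0]],[[0,0,3],[0,0,0]],[[0,0,0],[0,0,0]]])

```text
t: 20.15
position: [0.4244, 0.3356, 0.0596]
orientation: [[0.192, 0.981, 0.0], [0.981, -0.192, 0.0], [0.0, 0.0, -1.0]]
force: [0.6, -0.9, -1.9]
gripper_width: 0.0147
gripper_force: 58.6
```

Request:
move_arm(moves=[[[0,0,2],[0,0,0]],[[0,0,1.5],[0,0,0]],[[0,0,1],[0,0,0]],[[0,0,0],[0,0,0]]])

```text
t: 20.65
position: [0.4242, 0.3356, 0.0549]
orientation: [[0.192, 0.981, 0.0], [0.981, -0.192, 0.0], [0.0, 0.0, -1.0]]
force: [-0.7, 0.1, 0.9]
gripper_width: 0.0147
gripper_force: 58.9
```

Contact. I'll release, retreat and check.

Request:
move_arm(moves=[[[0,0,0],[0,0,0]],[[0,0,0],[0,0,0]],[[0,0,0],[0,0,0]],[[0,0,0],[0,0,0]]], fingers=45)

```text
t: 21.15
position: [0.4242, 0.3355, 0.0548]
orientation: [[0.192, 0.981, 0.0], [0.981, -0.192, 0.0], [0.0, 0.0, -1.0]]
force: [0.7, -0.4, -0.5]
gripper_width: 0.0452
gripper_force: 0.0
```

Request:
move_arm(moves=[[[0,0,-8],[0,0,0]],[[0,0,-20],[0,0,0]],[[0,0,-35],[0,0,0]],[[0,0,-40],[0,0,0]],[[0,0,-40],[0,0,0]],[[0,0,-40],[0,0,0]],[[0,0,-30],[0,0,0]],[[0,0,-10],[0,0,0]],[[0,0,0],[0,0,0]],[[0,0,0],[0,0,0]],[[0,0,0],[0,0,0]]])

```text
t: 22.52
position: [0.4238, 0.3353, 0.2768]
orientation: [[0.192, 0.981, -0.002], [0.981, -0.192, -0.001], [-0.001, -0.001, -1.0]]
force: [-0.8, -0.6, -0.8]
gripper_width: 0.0451
gripper_force: 0.0
```

```bash
python3 -c "
from h import *
go([.425,.335,.3],-11)
o=get_obs();i=read_camera('wrist');s=read_camera('scene')
cv2.imwrite('pics/end.png',np.vstack([np.hstack([cv2.resize(i,(400,300)),cv2.resize(s,(400,300))])])[:,:,::-1])
for n,im in(('wrist',i),('scene',s)):
  H,S,V=cv2.split(cv2.cvtColor(im,cv2.COLOR_RGB2HSV))
  for b in blobs(((H<6)|(H>174))&(S>150)&(V>40),300):print(n,b,plane(n,b[1],.04,o).round(4))"
```

```text
t 22.52 pos [0.4238 0.3353 0.2768] yaw -11.07 F [-0.8 -0.6 -0.8] T [ 0.01  0.05 -0.06] w 0.0451 zaxis [-0.002 -0.001 -1.   ] q [ 0.56  0.35  1.52 -0.    1.28  0.75]
shift now [ -0.1   1.2 -23.2] turn z -0.001
wrist (np.int32(1936), [260.8, 162.3], [237, 138, 49, 52]) [0.424  0.3389 0.04  ]
scene (np.int32(425), [9.9, 202.7], [0, 189, 24, 26]) [ 0.9247 -0.6093  0.04  ]
scene (np.int32(494), [393.9, 227.9], [381, 214, 27, 26]) [0.4354 0.3359 0.04  ]
```

View pics/end.png

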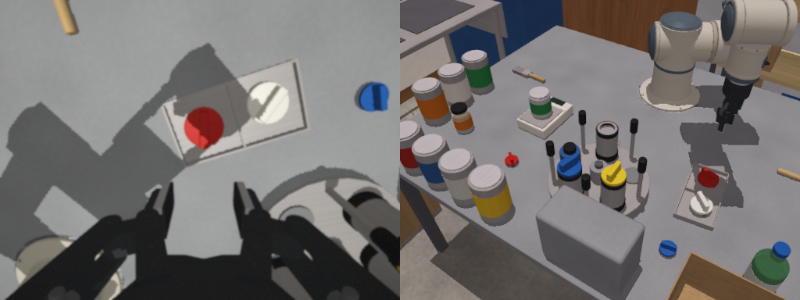

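The red cap stands upright and centred in the free half, at (204,127) in the left panel. The open canister is at the front and the gripper is clear.

```bash
python3 -c "
from cell import *
print(finish_job())"
```

```text
the job is handed in; nothing more can be done
None
```

The job is handed in, though the interface returned no verdict: the red canister is indexed at the front with its cap off, and the last pictures show the cap upright near the middle of the tray's empty half.

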